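Brush out a mixing cup and show the brush to the inspection camera

TASK

Take the long flat brush out of the tool stand, put it bristles first into the wide open steel mixing cup and work it up and down inside twice, each time from close above the bottom to near the rim. Then lift it out and present it to the inspection camera: brush hanging upright, bristles down and centred straight in front of the lens at lens height, 10 cm from the glass, one broad side of the bristles squarely facing the lens. Finish while still holding it there motionless, and leave the cup and everything else standing where they are, without touching the camera.

Things in the scene. Friction and masses are not known exactly. Their poses are not given: they have to be found in the camera images.
- brush: Long flat rigid brush, 220 mm, 80 g, bristles down in a slot of the stand, the tallest there. Origin: centre of the bristle ends; z up along the handle, y across the broad side, x through the thickness. From below: tan bristles 12 x 36 mm to 52 mm, steel ferrule 13 x 37 mm to 76 mm, wooden handle 12 mm thick (x), 22 mm wide (y) from 90 to 220 mm. Both broad sides alike.
- bristle_mid (a point): Middle of the bristles, on the brush's axis 25 mm above the bristle ends; same axes as the brush. This is the point to be shown.
- stand: Grey fixed block, 70 (x) x 240 (y) x 45 mm high, origin under its centre. Three slots along its y at -75, 0, +75 mm, each 17 (x) x 41 (y) mm and 35 mm deep (slot floor 10 mm above the table). The brush and two short tools (tops below 120 mm) stand in them, in any order, square to the stand, with about 2 mm play.
- cup: Wide open steel mixing cup, loose, 0.5 kg: 100 mm high, 100 mm outer diameter at the rim and 92 at the foot, walls 3 mm, bottom 5 mm thick. Origin under its centre, z up.
- camera: Fixed inspection camera: white box on a post and dark foot, black lens 42 mm in diameter in a white ring light. Origin at table level; the lens looks level along the camera's -x, its axis 160 mm above the table, front glass at x = -60 mm. Top of the box 190 mm above the table.
- view_point (a point): The place to present the bristles: in the air on the lens axis, 100 mm in front of the glass, 160 mm above the table (camera's x = -160 mm). Same axes as the camera: x is the lens axis, z up.
- paddle: Short stirring paddle in the stand: steel blade 12 x 36 x 50 mm with a 10 mm shaft, 108 mm long in all. Origin at its lower end. Leave it alone.
- scraper: Short scraper in the stand: white blade and wide black grip, 95 mm long. Origin at its lower end. Leave it alone.
- tin_a: Closed paint tin, 84 mm diameter, 110 mm high; origin under its centre. Loose bystander: leave it alone.
- tin_b: Closed paint tin, 70 mm diameter, 85 mm high; origin under its centre. Loose bystander: leave it alone.
- bottle_a: White sample bottle with red cap, 40 mm diameter, 90 mm high; origin under its centre. Loose bystander: leave it alone.
- bottle_b: Same as bottle_a. Loose bystander: leave it alone.
- bottle_c: Same as bottle_a. Loose bystander: leave it alone.
- small_pot: Small white open pot, 48 mm diameter, 45 mm high; origin under its centre. Loose bystander: leave it alone.
- tin_lid: Loose flat tin lid, 84 mm diameter, 8 mm high; origin under its centre. Loose bystander: leave it alone.
Things that resemble listed ones, but are neither listed nor needed, are in the scene too. What is shaped like the cup but blue is not meant.

How it is judged:
On the way, in this order (a step that is already met when the one before it is completed fails the run):
1. brush held with the bristle ends in the cup, within 23 mm of its bottom (contact force between the fingers and brush above 1 N and horizontal distance between brush and cup below 0.04 m and z of brush in the frame of cup below 0.028 m), for 0.05 s.
2. first stroke up: bristle ends raised to the upper half of the cup, still inside (contact force between the fingers and brush above 1 N and horizontal distance between brush and cup below 0.04 m and z of brush in the frame of cup between 0.055 and 0.097 m), for 0.05 s.
3. second time down, within 23 mm of the bottom (all of step 1), for 0.05 s.
4. second stroke up: bristle ends in the upper half of the cup (all of step 2), for 0.05 s.
At the end, for the whole second after the job is handed in: Brush held still, carried by the gripper only: bristle middle within 20 mm of 100 mm from the glass, within 15 mm of the lens axis sideways and in height; upright within 8 degrees, broad side square within 11. Cup upright within 40 mm of its start; other things standing within 40 mm of theirs (contact force between the fingers and brush above 1 N and x of bristle_mid in the frame of view_point between -0.02 and 0.02 m and y of bristle_mid in the frame of view_point between -0.015 and 0.015 m and z of bristle_mid in the frame of view_point between -0.015 and 0.015 m and angle between brush's own z axis and vertical below 0.14 rad and angle between the x axis of brush and the x axis of camera, either way round below 0.2 rad and linear speed of brush below 0.02 m/s and angular speed of brush below 0.15 rad/s and contact force between brush and camera below 0.2 N and contact force between brush and cup below 0.2 N and contact force between brush and stand below 0.2 N and angle between cup's own z axis and vertical below 0.1 rad and distance of each of cup, tin_a, tin_b, bottle_a, bottle_b, bottle_c, small_pot, tin_lid, paddle, scraper from where it was at the start of the episode below 0.04 m and angle between each of tin_a, tin_b, bottle_a, bottle_b, bottle_c, small_pot, tin_lid, paddle, scraper's own z axis and vertical below 0.25 rad); the arm keeps its last pose, push and grip.
It fails at once if the camera is touched (contact force between anything else and camera above 1 N).
It fails at once if the cup is tipped (angle between cup's own z axis and vertical above 0.35 rad).
It fails at once if another thing is knocked over or carried off (distance of any of tin_a, tin_b, bottle_a, bottle_b, bottle_c, small_pot, tin_lid, paddle, scraper from where it was at the start of the episode above 0.06 m).
It also fails if it takes over 45 s, if anything falls off the work surface, if the arm or the gripper's body presses on something with over 40 N, if the wrist force passes 120 N, or if a joint passes its speed limit or range.

ROBOT

A 6-joint arm with a two-finger parallel gripper is mounted at the origin on the work surface. World frame = base frame: x ahead of the robot, y to its left, z up, the work surface at z = 0. Lengths are in m, angles in rad, forces in N, time in s.
With the tool pointing down it reaches from about 0.375 to 0.9 m from the base axis. Payload 3.1 kg.
Tool frame: the origin (TCP) lies midway between the tips of the shut fingers; the grasp point (between the pads) lies 19 mm behind it (manip.hold_point_z is the distance from the TCP to the grasp point, in m); x points along the fingers, y is the direction in which the jaws open and shut, and the axes are right-handed (so a half turn about x gives the same grasp; the last joint's range is limited). The gripper opens to 85 mm and grips with 20 to 120 N. Pads are 22 mm wide; open, the fingers measure 114 mm over their backs; the gripper's body (76 mm by 85 mm) begins 54 mm behind the grasp point. The pads swing forward as they close: fully open they stand 13 mm farther back than shut.
Start: joints at [1.159, 0.527, 1.433, -0, 1.181, -0.178], TCP at [0.144, 0.608, 0.231] pointing down, gripper open.
Joint ranges: [-3.08, 3.08], [-0.75, 2.2], [0.22, 2.44], [-1.43, 4.57], [0, 2.65], [-2.85, 2.85]. Speed limits (rad/s): [2.79, 2.79, 3.14, 3.14, 3.14, 3.14].

INTERFACE

Orientations are given as a unit quaternion [x, y, z, w].
In Python, from station import manip, snapshot gives the robot as it stands.
- The arm moves only by the tool play_rows, never from a script. Its argument "series" is a list of rows, each a list of 4 numbers: the shift along the tool's x, y, z in m, then the turn about the tool's x in degrees. In form: [[tx, ty, tz, spin], ...]. A call has 1 to 20 rows; each row is the pose to reach, as a shift and turn from the pose measured when the call began, along the tool's axes at that moment; what a row does not reach only later rows make up. A row lasts 1/10 s, in which the tool goes at most 50 mm and 8.59 degrees, less where a joint would pass 70% of its speed; a pose out of reach is approached as far as the arm can. A call with a gripper value outside its range is refused whole. "claw" is the opening in per cent of the stroke, from 0 (shut) to 100 (fully open), set as the call begins (left out, the last holds). The fingers move at their own pace and stop on an object; "force" is the grip in N (left out, the last holds). Time passes only in rows, so rows that repeat a pose let the fingers close. It gives the time, the measured TCP pose, the force and the opening at its end, in the units of the state.
- manip.sense(): the state, without advancing time (a new reading comes with each control period).
- snapshot(name): name is "scene" or "side" or "wrist"; returns a dict with "image" (420x560x3 uint8, blue, green, red), "depth" (420x560 float32, m along the optical axis (not along the pixel's ray), 0 where there is no reading), "fov_y" (degrees; the focal length in pixels is half the picture's height over the tangent of half this angle, whatever the lens; pixels are square), "cx", "cy" (the principal point, pixels), "R" (3x3) and "t" (3): a world point X has camera coordinates R X + t. Camera axes: x right, y down, z forward; pixel columns grow to the right and rows downward; lengths in m; the calibration is good to about 2 mm. The wrist camera is an equidistant fisheye: a pixel r from the principal point sees the ray r / f radians off the axis. A picture is of the moment at which its call begins.
- manip.sign_off(): hands the job in, once; it reports no verdict.
The state is a dict: "t": time; "q": joint angles; "qd": joint speeds; "tau": joint torques, N m; "tcp_pos": TCP position; "tool_rot": TCP orientation; "force": force on the tool from outside, world axes, zero at the start; "ft_torque": the same for the moment, N m; "finger_gap": opening from 0.0 (shut) to 1.0 (fully open).
Only numpy, scipy, OpenCV 4.12 (cv2) and the standard library are available. Lean on these libraries where they do the work, as an engineer would, in place of code of your own. Each camera call takes 0.05 s, during which the arm holds its last target.

## Working session

There is one attempt and no reset: what is moved stays moved. The work goes in short steps, Python scripts to look and compute and a tool call to move; the robot and the scene stay as the last step left them, time stands still between calls to the robot, and variables do not carry over. Pictures are saved under pics/ and viewed, and the job is handed in when it is done.

Besides the shell and the picture viewer there is one more tool, called after "Request:" by a JSON object that holds its "api" and its "payload". play_rows: Moves the arm, as the interface text tells. Its arguments: {"type":"object","properties":{"series":{"type":"array","items":{"type":"array","items":{"type":"number"}}},"claw":{"type":"number"},"force":{"type":"number"}},"required":["series"]}

```bash
ls; mkdir -p pics
cat > h.py <<'E'
import numpy as np,cv2
from station import manip,snapshot
def snap(n,tag):
    s=snapshot(n); cv2.imwrite(f'pics/{tag}.png',s['image']); np.savez(f'pics/{tag}.npz',**{k:s[k] for k in s}); return s
def load(tag): return dict(np.load(f'pics/{tag}.npz'))
def cloud(s):
    h,w=s['depth'].shape; f=h/2/np.tan(np.radians(float(s['fov_y']))/2)
    u,v=np.meshgrid(np.arange(w),np.arange(h)); d=s['depth']
    P=np.stack([(u-s['cx'])/f*d,(v-s['cy'])/f*d,d],-1)
    W=(P-s['t'])@s['R']; W[d==0]=np.nan
    return W
E
python3 - <<'E'
from h import *
for n in('scene','side','wrist'):
    s=snap(n,n+'0'); print(n,s['fov_y'],s['cx'],s['cy'],s['R'].round(3).tolist(),s['t'])
st=manip.sense(); print({k:np.round(v,3) for k,v in st.items()})
E
```

```text
pics
scene 52.79172374036871 280.70441751004364 215.81728399517922 [[-0.792, 0.61, -0.01], [0.367, 0.463, -0.807], [-0.488, -0.643, -0.59]] [ 0.44507805 -0.11016853  1.4196057 ]
side 57.731599669426544 274.3070215090245 207.85771518910613 [[0.696, -0.718, 0.018], [-0.358, -0.369, -0.858], [0.623, 0.59, -0.514]] [-0.4160731   0.3048184   0.59494356]
wrist 65.70646984690485 277.1320732108983 208.95884200533544 [[0.231, 0.973, -0.002], [0.937, -0.222, 0.27], [0.262, -0.065, -0.963]] [-0.62334361 -0.03404993  0.37966176]
{'t': np.float64(0.15), 'q': array([ 1.16 ,  0.528,  1.434,  0.   ,  1.181, -0.178]), 'qd': array([-0.002, -0.002, -0.004, -0.   , -0.002,  0.001]), 'tau': array([ 1.0000e-03, -4.4274e+01, -1.7828e+01, -0.0000e+00,  6.0000e-03,
        0.0000e+00]), 'tcp_pos': array([0.144, 0.608, 0.231]), 'tool_rot': array([ 0.082,  0.703, -0.083,  0.702]), 'force': array([ 0.477, -0.056, -0.058]), 'ft_torque': array([ 0.016,  0.041, -0.022]), 'finger_gap': np.float64(1.001)}
```

View pics/scene0.png

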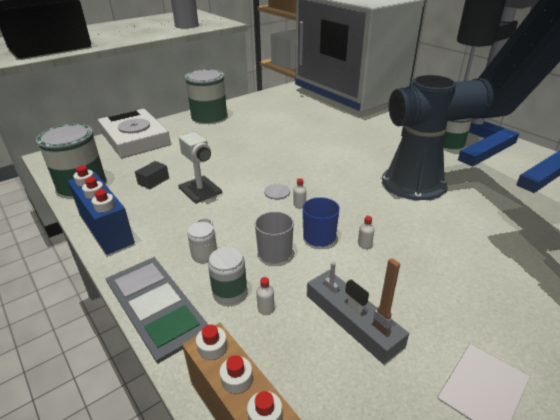

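View pics/side0.png

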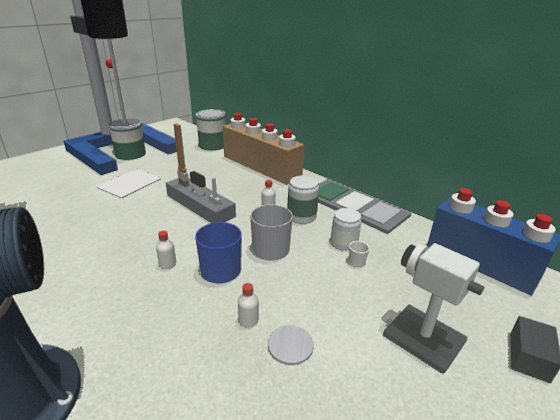

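View pics/wrist0.png

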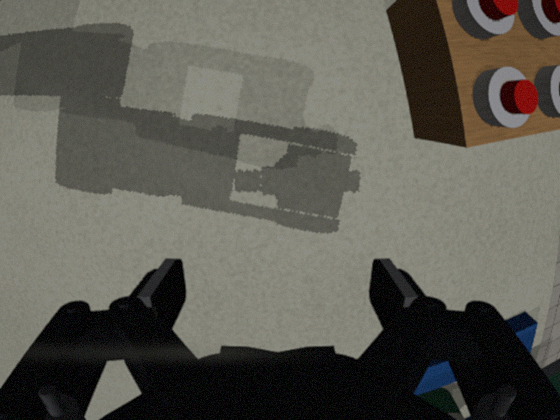

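The scene view shows the brush (handle top about (392,262), foot about (383,325)), the steel cup (274,238) next to the blue one (320,222), and the camera (200,165) with its lens facing lower right. The wrist view shows only table and a wooden rack so far. Next I'll get positions from the depth.

Run:
```python
from h import *
for n,pts in (('scene0',dict(brushtop=(392,262),brushmid=(388,290),ferr=(383,325),cup=(274,238),bluec=(320,222),cambox=(192,148),lens=(204,154),foot=(200,190),lid=(277,190),b1=(300,182),b2=(367,221),b3=(265,284),tinA=(227,258),tinB=(202,230),pot=(204,222),wood=(235,367))),
 ('side0',dict(brushtop=(178,126),brushmid=(180,150),cup=(270,240),lens=(408,258),box=(445,262),pot=(358,250)))):
    s=load(n); W=cloud(s)
    for k,(u,v) in pts.items(): print(n,k,W[v,u].round(3))
    im=s['image']
    cv2.imwrite(f'pics/{n}_z.png',cv2.resize(im[220:370,290:420] if n=='scene0' else im[110:230,150:250],None,fx=4,fy=4,interpolation=cv2.INTER_CUBIC))
    cv2.imwrite(f'pics/{n}_c.png',cv2.resize(im[125:205,160:290] if n=='scene0' else im[190:370,350:500],None,fx=4 if n=='scene0' else 3.3,fy=4 if n=='scene0' else 3.3,interpolation=cv2.INTER_CUBIC))
```

```text
scene0 brushtop [0.582 0.361 0.231]
scene0 brushmid [0.583 0.365 0.163]
scene0 ferr [0.583 0.369 0.066]
scene0 cup [0.606 0.032 0.089]
scene0 bluec [0.47  0.051 0.086]
scene0 cambox [ 0.609 -0.366  0.179]
scene0 lens [ 0.586 -0.339  0.163]
scene0 foot [ 0.594 -0.385  0.016]
scene0 lid [ 0.394 -0.237  0.011]
scene0 b1 [ 0.385 -0.134  0.087]
scene0 b2 [0.372 0.125 0.087]
scene0 b3 [0.715 0.144 0.085]
scene0 tinA [0.749 0.046 0.112]
scene0 tinB [ 0.729 -0.112  0.085]
scene0 pot [ 0.708 -0.139  0.086]
scene0 wood [0.904 0.329 0.167]
side0 brushtop [0.575 0.351 0.226]
side0 brushmid [0.572 0.35  0.157]
side0 cup [ 0.541 -0.04   0.06 ]
side0 lens [ 0.565 -0.348  0.168]
side0 box [ 0.571 -0.405  0.189]
side0 pot [ 0.705 -0.177  0.018]
```

View pics/scene0_z.png

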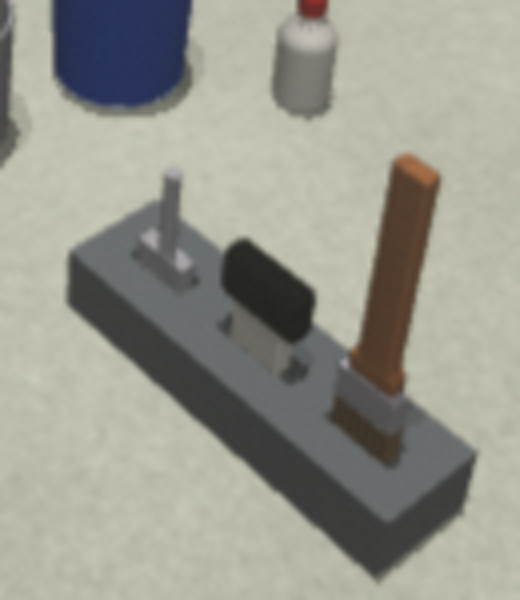

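View pics/side0_z.png

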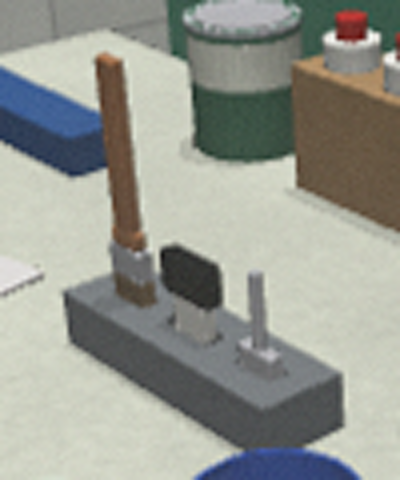

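View pics/scene0_c.png

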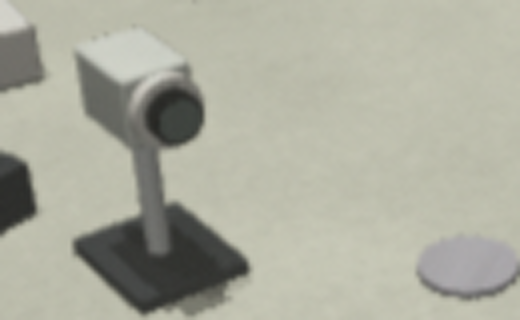

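View pics/side0_c.png

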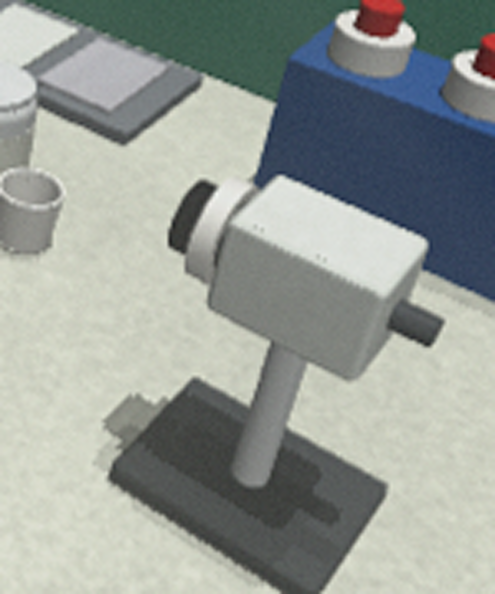

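Run:
```python
from h import *
def sel(W,x,y,z): return (W[...,0]>x[0])&(W[...,0]<x[1])&(W[...,1]>y[0])&(W[...,1]<y[1])&(W[...,2]>z[0])&(W[...,2]<z[1])
for n in('scene0','side0'):
    W=cloud(load(n)); print(n)
    t=W[sel(W,(.45,.7),(.15,.5),(.038,.052))]; r=cv2.minAreaRect(t[:,:2].astype(np.float32)); print(' stand',r,t[:,2].mean())
    for z0,z1 in((.1,.13),(.13,.16),(.16,.19),(.19,.222),(.226,.24)):
        p=W[sel(W,(.5,.65),(.28,.45),(z0,z1))]
        if len(p)>4: print(' brush',z0,len(p),p.mean(0).round(4),cv2.minAreaRect(p[:,:2].astype(np.float32)))
    # cup rim
    p=W[sel(W,(.47,.68),(-.09,.11),(.096,.106))]
    g=p[p[:,0]>.45]
    from scipy.optimize import least_squares
    # separate steel/blue by colour
    s=load(n); m=sel(W,(.38,.72),(-.12,.14),(.094,.106)); c=s['image'][m].astype(int); P=W[m]; st=abs(c[:,0]-c[:,2])<25
    for nm,q in(('steel',P[st]),('blue',P[~st])):
        q=q[(q[:,0]<.66)] 
        f=least_squares(lambda a:np.hypot(q[:,0]-a[0],q[:,1]-a[1])-.0485,[.55 if nm=='steel' else .46,-.0],loss='soft_l1',f_scale=.002); print(' ',nm,len(q),f.x,np.median(abs(f.fun)))
    t=W[sel(W,(.5,.7),(-.52,-.3),(.184,.196))]; print(' cam top',len(t),t[:,2].mean(),cv2.minAreaRect(t[:,:2].astype(np.float32)))
    t=W[sel(W,(.45,.7),(-.55,-.25),(.008,.03))]; print(' cam foot',len(t),t[:,2].mean(),cv2.minAreaRect(t[:,:2].astype(np.float32)))
    for z in np.arange(0.12,.2,.01):
        t=W[sel(W,(.5,.7),(-.52,-.28),(z,z+.01))]; 
        if len(t): i=t[:,1].argmax(); print('  ',z.round(2),len(t),t[i].round(3))
    for nm,x,y in(('b2',(.33,.42),(.08,.17)),('b1',(.34,.43),(-.18,-.09)),('b3',(.66,.76),(.1,.19)),('tinA',(.68,.82),(-.04,.1)),('tinB',(.66,.79),(-.16,-.05)),('pot',(.65,.75),(-.22,-.13))):
        t=W[sel(W,x,y,(.03,.13))]
        if len(t): print('  ',nm,t.min(0).round(3),t.max(0).round(3))
```

```text
scene0
 stand ((0.6201735138893127, 0.278559148311615), (0.15747979283332825, 0.2568081319332123), 0.09530040621757507) 0.04614852258081685
 brush 0.1 247 [0.5812 0.333  0.1099] ((0.5804442763328552, 0.32817843556404114), (0.09524063766002655, 0.019324632361531258), 87.90289306640625)
 brush 0.13 132 [0.5821 0.364  0.1452] ((0.5821521282196045, 0.3627689778804779), (0.010870147496461868, 0.022635050117969513), 22.8665828704834)
 brush 0.16 140 [0.582  0.3639 0.1749] ((0.581560492515564, 0.3631131052970886), (0.011348070576786995, 0.022661831229925156), 29.3139705657959)
 brush 0.19 164 [0.582  0.3638 0.2059] ((0.5820813179016113, 0.363106906414032), (0.011382156051695347, 0.02240387722849846), 25.3804874420166)
 brush 0.226 72 [0.5797 0.3624 0.2302] ((0.5789051055908203, 0.3615281581878662), (0.012187117710709572, 0.02100233919918537), 0.36758971214294434)
  steel 259 [ 0.57773229 -0.00712636] 0.0010489511365776513
  blue 229 [0.43931595 0.01689981] 0.0012243365828456462
 cam top 303 0.19061788246922828 ((0.5863388180732727, -0.39777258038520813), (0.06039745360612869, 0.099949680268
[... 1819 characters left out ...]
515991211)
 cam foot 2825 0.014120272776253402 ((0.5977846384048462, -0.44285687804222107), (0.13501352071762085, 0.222259059548378), 20.40409278869629)
   0.13 197 [ 0.565 -0.354  0.139]
   0.14 301 [ 0.57  -0.337  0.146]
   0.15 358 [ 0.566 -0.336  0.159]
   0.16 502 [ 0.567 -0.336  0.165]
   0.17 437 [ 0.576 -0.336  0.178]
   0.18 1137 [ 0.584 -0.337  0.181]
   0.19 318 [ 0.564 -0.37   0.19 ]
   b2 [0.342 0.098 0.03 ] [0.379 0.132 0.092]
   b1 [ 0.359 -0.161  0.03 ] [ 0.397 -0.123  0.091]
   b3 [0.69  0.113 0.03 ] [0.726 0.15  0.092]
   tinA [ 0.706 -0.005  0.03 ] [0.787 0.076 0.113]
   tinB [ 0.692 -0.156  0.03 ] [ 0.762 -0.09   0.087]
   pot [ 0.664 -0.211  0.03 ] [ 0.75  -0.13   0.087]
```

Run:
```python
from h import *
from scipy.spatial.transform import Rotation as R
def sel(W,x,y,z): return (W[...,0]>x[0])&(W[...,0]<x[1])&(W[...,1]>y[0])&(W[...,1]<y[1])&(W[...,2]>z[0])&(W[...,2]<z[1])
st=manip.sense(); M=R.from_quat(st['tool_rot']).as_matrix(); print('tool axes cols',M.round(3).tolist(),st['tcp_pos'])
for n in('scene0','side0'):
    W=cloud(load(n)); s=load(n)
    m=W[...,2]>.24
    P=W[m]; P=P[(abs(P)<1.2).all(1)]
    H,_,_=np.histogram2d(P[:,0],P[:,1],bins=[np.arange(-.6,1.3,.1)]*2); print(n,'tall cells',[(round(-.6+.1*i,1),round(-.6+.1*j,1),int(H[i,j])) for i,j in zip(*np.where(H>8))])
    # box top edges: white pixels on top; fit x=a+b*y at min & max x per y bin
    t=W[sel(W,(.5,.66),(-.46,-.36),(.18,.2))]
    for f in(np.min,np.max):
        ys=np.arange(-.445,-.36,.006); e=[(y+.003,f(t[(t[:,1]>y)&(t[:,1]<y+.006),0])) for y in ys if ((t[:,1]>y)&(t[:,1]<y+.006)).sum()>3]
        e=np.array(e); b=np.polyfit(e[:,0],e[:,1],1); print(n,'side edge slope deg',np.degrees(b[0]),'x at -.40',np.polyval(b,-.4))
    # side face normal (side view)
    t=W[sel(W,(.5,.66),(-.445,-.365),(.14,.18))]
    c=t.mean(0); u,sv,v=np.linalg.svd(t-c); print('face',len(t),c,v[2],sv/np.sqrt(len(t)))
    # stand long edges
    t=W[sel(W,(.5,.66),(.15,.42),(.04,.05))]
    for f in(np.min,np.max):
        e=np.array([(y+.005,f(t[(t[:,1]>y)&(t[:,1]<y+.01),0])) for y in np.arange(.175,.39,.01) if ((t[:,1]>y)&(t[:,1]<y+.01)).sum()>3])
        b=np.polyfit(e[:,0],e[:,1],1); print('stand edge deg',np.degrees(b[0]),np.polyval(b,.36))
    # lens
    t=W[sel(W,(.5,.66),(-.345,-.325),(.12,.2))]; print('lens',len(t),t.mean(0),t.min(0),t.max(0), cv2.minAreaRect(t[:,[0,2]].astype(np.float32)))
```

```text
tool axes cols [[-0.001, 0.231, 0.973], [-0.002, 0.973, -0.231], [-1.0, -0.002, -0.0]] [0.14391701 0.60762581 0.23052991]
scene0 tall cells [(np.float64(-0.6), np.float64(-0.6), 9), (np.float64(-0.6), np.float64(-0.5), 507), (np.float64(-0.6), np.float64(-0.2), 33), (np.float64(-0.6), np.float64(-0.1), 283), (np.float64(-0.5), np.float64(-0.6), 42), (np.float64(-0.5), np.float64(-0.5), 805), (np.float64(-0.5), np.float64(-0.2), 105), (np.float64(-0.5), np.float64(-0.1), 497), (np.float64(-0.4), np.float64(-0.6), 119), (np.float64(-0.4), np.float64(-0.5), 870), (np.float64(-0.4), np.float64(-0.2), 136), (np.float64(-0.4), np.float64(-0.1), 910), (np.float64(-0.3), np.float64(-0.6), 1135), (np.float64(-0.3), np.float64(-0.5), 449), (np.float64(-0.3), np.float64(-0.2), 369), (np.float64(-0.3), np.float64(-0.1), 488), (np.float64(-0.3), np.float64(0.1), 40), (np.float64(-0.2), np.float64(0.0), 619), (np.float64(-0.2), np.float64(0.1), 3425), (np.float64(-0.2), np.float64(0.2), 685), (np.float64(-0.1), np.float64(-0.1), 64), (np.float64(-0.1), np.float64(0.0), 1100), (np.float64(-0.1), np
[... 1062 characters left out ...]
, (np.float64(0.6), np.float64(0.7), 901), (np.float64(0.6), np.float64(0.9), 702)]
side0 side edge slope deg 4.954805401972188 x at -.40 0.5544172886074997
side0 side edge slope deg -8.32256801012272 x at -.40 0.6095250989000279
face 1014 [ 0.55479443 -0.40805936  0.16040801] [-9.99998207e-01  2.28394492e-04 -1.88007279e-03] [0.02251891 0.01156618 0.0010135 ]
stand edge deg -0.472949789856465 0.5411483859415166
stand edge deg -6.412432445327141 0.5953632752052364
lens 117 [ 0.5717822  -0.34075798  0.16976148] [ 0.56206967 -0.34499314  0.14625522] [ 0.59264921 -0.33612702  0.181403  ] ((0.5739212036132812, 0.16780446469783783), (0.040281906723976135, 0.017648421227931976), 54.86009216308594)
```

Request:
{"api": "play_rows", "payload": {"series": [[-0.02,0,0,0],[-0.04,-0.005,0.017,3],[-0.07,-0.015,0.05,8],[-0.07,-0.025,0.085,14],[-0.07,-0.036,0.12,20],[-0.07,-0.047,0.16,26],[-0.07,-0.059,0.2,32],[-0.07,-0.071,0.24,38],[-0.07,-0.083,0.28,45],[-0.07,-0.095,0.32,52],[-0.07,-0.106,0.36,58],[-0.07,-0.117,0.4,64],[-0.07,-0.127,0.43,69],[-0.07,-0.134,0.455,73],[-0.07,-0.139,0.47,75.5],[-0.07,-0.141,0.4786,76.6],[-0.07,-0.141,0.4786,76.6],[-0.07,-0.141,0.4786,76.6]], "claw": 100, "force": 60}}

```text
t: 1.95
tcp_pos: [0.5761, 0.3608, 0.3005]
tool_rot: [0.499, 0.501, -0.5, 0.501]
force: [-0.2, 0.3, -0.7]
finger_gap: 1.001
```

Run:
```python
from h import *
from scipy.spatial.transform import Rotation as R
for n in('wrist','scene','side'): s=snap(n,n+'1')
st=manip.sense(); print(R.from_quat(st['tool_rot']).as_matrix().round(3).tolist(),st['tcp_pos'],st['t'])
```

```text
[[-0.001, 1.0, 0.003], [-0.001, 0.003, -1.0], [-1.0, -0.001, 0.001]] [0.57598188 0.36105403 0.30080686] 2.1
```

View pics/wrist1.png

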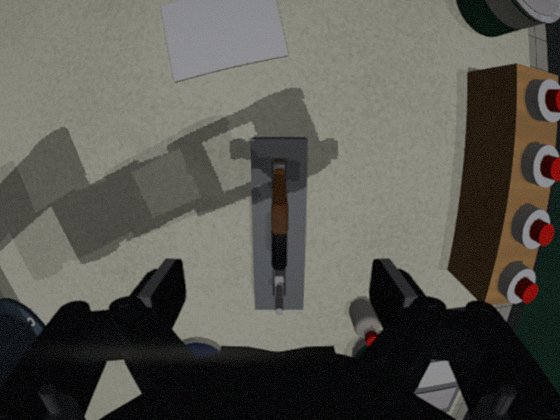

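View pics/side1.png

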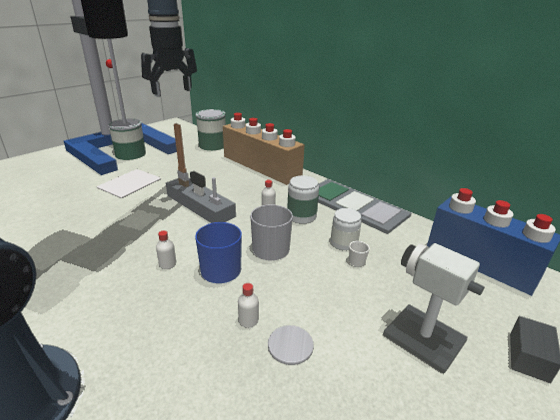

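The wrist view shows the brush handle around (280,205) between the fingers, midway at column 278, with the stand edges vertical, so the yaw is square. I'll check the offset with wrist depth.

Run:
```python
from h import *
s=load('wrist1'); h,w=420,560; f=210/np.tan(np.radians(float(s['fov_y']))/2)
u,v=np.meshgrid(np.arange(w),np.arange(h)); a=u-s['cx'];b=v-s['cy'];r=np.hypot(a,b)+1e-9;th=r/f;d=s['depth']
P=np.stack([np.tan(th)*a/r*d,np.tan(th)*b/r*d,d],-1); W=(P-s['t'])@s['R']; W[d==0]=np.nan
def sel(x,y,z): return (W[...,0]>x[0])&(W[...,0]<x[1])&(W[...,1]>y[0])&(W[...,1]<y[1])&(W[...,2]>z[0])&(W[...,2]<z[1])
m=sel((.54,.62),(.3,.42),(.225,.24)); p=W[m]; print('top',len(p),p.mean(0),p.min(0),p.max(0),cv2.minAreaRect(p[:,:2].astype(np.float32)))
vv,uu=np.where(m); print(uu.min(),uu.max(),vv.min(),vv.max())
m=sel((.5,.65),(.15,.45),(.04,.05)); p=W[m]; print('stand',len(p),p.min(0),p.max(0),cv2.minAreaRect(p[:,:2].astype(np.float32)))
cv2.imwrite('pics/wz.png',cv2.resize(s['image'][130:320,200:360],None,fx=3,fy=3))
```

```text
top 508 [0.57674636 0.36259317 0.22949764] [0.57121366 0.35097463 0.22514106] [0.58249157 0.37301706 0.23175101] ((0.5767534971237183, 0.3620142340660095), (0.011293938383460045, 0.022004511207342148), 0.6172803640365601)
272 288 202 233
stand 7077 [0.54103799 0.16552889 0.04031973] [0.61221208 0.40561188 0.04986992] ((0.576705813407898, 0.28556400537490845), (0.07101577520370483, 0.24000145494937897), 0.08244594186544418)
```

View pics/wz.png

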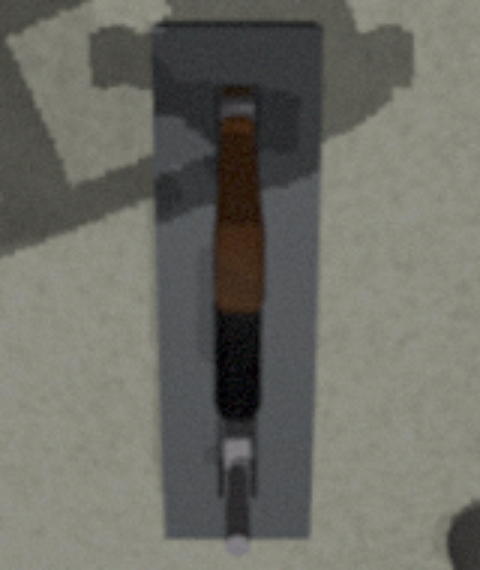

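The handle top is at (0.5768, 0.362, 0.230), within 1 mm of the TCP and square to it. Descending now to grasp about 40 mm below the top.

Request:
{"api": "play_rows", "payload": {"series": [[0.02,0.001,0,0],[0.045,0.001,-0.001,0],[0.07,0.001,-0.001,0],[0.095,0.001,-0.001,0],[0.115,0.001,-0.001,0],[0.126,0.001,-0.001,0],[0.13,0.001,-0.001,0],[0.13,0.001,-0.001,0],[0.13,0.001,-0.001,0]]}}

```text
t: 3.0
tcp_pos: [0.5775, 0.3624, 0.1721]
tool_rot: [0.499, 0.5, -0.499, 0.501]
force: [0.1, -0.4, -0.1]
finger_gap: 1.001
```

Request:
{"api": "play_rows", "payload": {"series": [[0,0,0,0],[0,0,0,0],[0,0,0,0],[0,0,0,0],[0,0,0,0],[0,0,0,0],[0,0,0,0],[0,0,0,0],[0,0,0,0],[0,0,0,0]], "claw": 0, "force": 60}}

```text
t: 4.0
tcp_pos: [0.5777, 0.3624, 0.1723]
tool_rot: [0.499, 0.5, -0.499, 0.501]
force: [-0.4, 0.4, 1.9]
finger_gap: 0.133
```

Run:
```python
from h import *
for n in('scene','side'): s=snap(n,n+'2')
st=manip.sense(); print(st['tcp_pos'],st['force'],st['finger_gap']*85)
a=load('scene2')['image'][150:390,280:440];b=load('side2')['image'][40:240,110:260]
cv2.imwrite('pics/g2.png',np.hstack([cv2.resize(a,(400,600)),cv2.resize(b,(400,600))]))
```

```text
[0.57769199 0.36245122 0.17231271] [-0.40947067 -0.24376088  2.57000617] 11.19950958887632
```

View pics/g2.png

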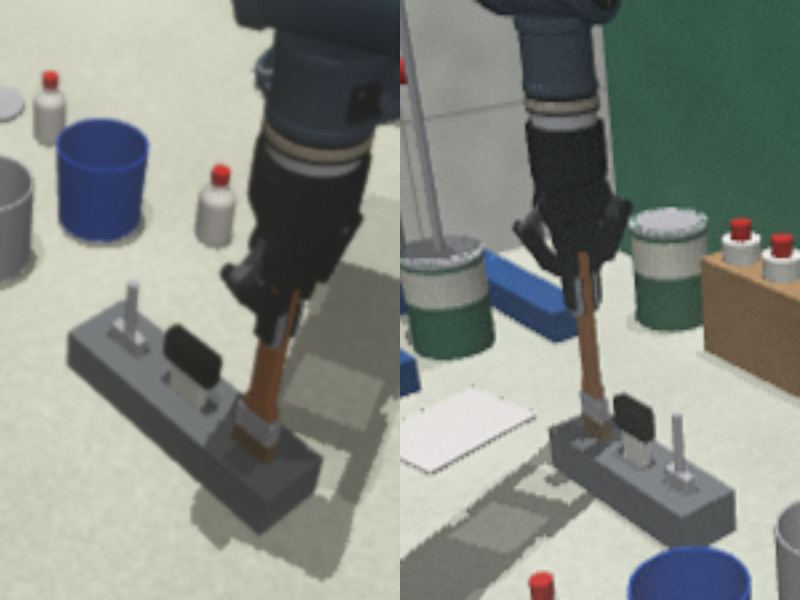

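The brush is held (gap about 11 mm, handle 12 mm). Lifting straight up.

Request:
{"api": "play_rows", "payload": {"series": [[-0.006,0,0,0],[-0.015,0,0,0],[-0.03,0,0,0],[-0.05,0,0,0],[-0.07,0,0,0],[-0.095,0,0,0],[-0.12,0,0,0],[-0.145,0,0,0],[-0.16,0,0,0],[-0.168,0,0,0],[-0.17,0,0,0],[-0.17,0,0,0],[-0.17,0,0,0]]}}

```text
t: 5.4
tcp_pos: [0.5768, 0.3622, 0.3411]
tool_rot: [0.499, 0.501, -0.5, 0.501]
force: [0.3, -0.7, -1.3]
finger_gap: 0.135
```

```bash
cat >> h.py <<'E'
def br(W,bgr,c,zlo,zhi,rad=.045):
    m=(np.hypot(W[...,0]-c[0],W[...,1]-c[1])<rad)&(W[...,2]>zlo)&(W[...,2]<zhi); return m
E
python3 - <<'E'
from h import *
st=manip.sense(); c=st['tcp_pos']; print(c,st['force'],st['finger_gap']*85)
for n in('scene','side'):
    s=snap(n,n+'3'); W=cloud(s); m=br(W,None,c,.06,.31); P=W[m]; print(n,P[:,2].min())
    for z in np.arange(.17,.3,.02):
        q=P[(P[:,2]>z)&(P[:,2]<z+.02)]; print(round(z,2),len(q),q.mean(0).round(4),q.min(0).round(4),q.max(0).round(4))
a=load('scene3')['image'][100:370,270:450];b=load('side3')['image'][30:230,100:250]
cv2.imwrite('pics/g3.png',np.hstack([cv2.resize(a,(400,600)),cv2.resize(b,(400,533)) if 0 else cv2.resize(b,(400,600))]))
E
```

```text
[0.5768173  0.36221756 0.34109036] [ 0.33571977 -0.71837743 -1.33572995] 11.48525653257617
scene 0.17937547363035966
0.17 80 [0.5815 0.3639 0.1853] [0.5714 0.3422 0.1794] [0.5857 0.3798 0.19  ]
0.19 158 [0.5816 0.364  0.2004] [0.57   0.3421 0.1903] [0.5848 0.3796 0.2098]
0.21 169 [0.5817 0.3639 0.2203] [0.5708 0.3423 0.2101] [0.5852 0.3795 0.23  ]
0.23 172 [0.582  0.3644 0.2402] [0.5708 0.3426 0.23  ] [0.5858 0.3799 0.2499]
0.25 187 [0.5813 0.3645 0.2595] [0.5702 0.3428 0.2501] [0.5861 0.38   0.2698]
0.27 125 [0.5813 0.3641 0.2801] [0.5722 0.3488 0.2701] [0.5849 0.3737 0.29  ]
0.29 118 [0.5816 0.3634 0.2999] [0.5724 0.3502 0.2901] [0.5842 0.3721 0.3096]
side 0.1787070693685337
0.17 37 [0.5727 0.3555 0.1842] [0.5693 0.3412 0.1787] [0.5812 0.3797 0.1895]
0.19 77 [0.5736 0.354  0.1997] [0.5686 0.3386 0.1902] [0.5839 0.3813 0.2088]
0.21 76 [0.5733 0.3544 0.2202] [0.5689 0.3388 0.2102] [0.5834 0.3785 0.23  ]
0.23 77 [0.5731 0.3536 0.2401] [0.5671 0.3392 0.2302] [0.5831 0.3767 0.2496]
0.25 76 [0.5735 0.3552 0.2596] [0.5691 0.3395 0.2504] [0.5827 0.3779 0.2698]
0.27 54 [0.5738 0.3554 0.2804] [0.5697 0.3468 0.2706] [0.5833 0.3715 0.2899]
0.29 56 [0.574  0.3552 0.3001] [0.5696 0.347  0.2905] [0.5832 0.3705 0.3096]
```

View pics/g3.png

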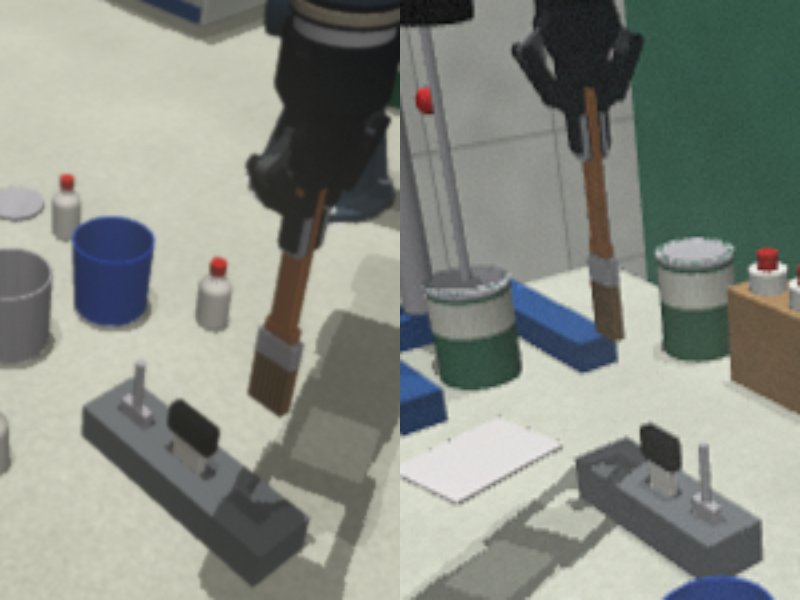

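The brush hangs upright with its bristle ends at z = 0.179, which is TCP z minus 0.162. Moving over the cup at (0.577, -0.008).

Request:
{"api": "play_rows", "payload": {"series": [[0,0,0.005,0],[0,0,0.015,0],[0,0,0.033,0],[0,0,0.055,0],[0,0,0.08,0],[0,0,0.106,0],[0,0,0.132,0],[0,0,0.158,0],[0,0,0.184,0],[0,0,0.21,0],[0,0,0.236,0],[0,0,0.262,0],[0,0,0.288,0],[0,0,0.312,0],[0,0,0.334,0],[0,0,0.352,0],[0,0,0.364,0],[0,0,0.37,0],[0,0,0.37,0],[0,0,0.37,0]]}}

```text
t: 7.5
tcp_pos: [0.578, -0.0074, 0.3415]
tool_rot: [0.499, 0.501, -0.5, 0.501]
force: [0.1, 0.8, -0.2]
finger_gap: 0.132
```

Run:
```python
from h import *
st=manip.sense(); c=st['tcp_pos']; print(c,st['tool_rot'],st['finger_gap']*85)
for n in('scene','side'):
    s=snap(n,n+'4'); W=cloud(s); P=W[br(W,None,c,.12,.31)]; print(n,P[:,2].min(),P.mean(0))
a=load('scene4')['image'][60:300,190:370];b=load('side4')['image'][60:300,180:360]
cv2.imwrite('pics/g4.png',np.hstack([cv2.resize(a,(400,533)),cv2.resize(b,(400,533))]))
```

```text
[ 0.57799821 -0.00740048  0.3414778 ] [ 0.49874318  0.50084707 -0.49954533  0.50086119] 11.236862947823882
scene 0.18021850875239823 [ 0.58244623 -0.00343085  0.24209504]
side 0.17850487952607916 [ 0.57368688 -0.01257932  0.24068974]
```

View pics/g4.png

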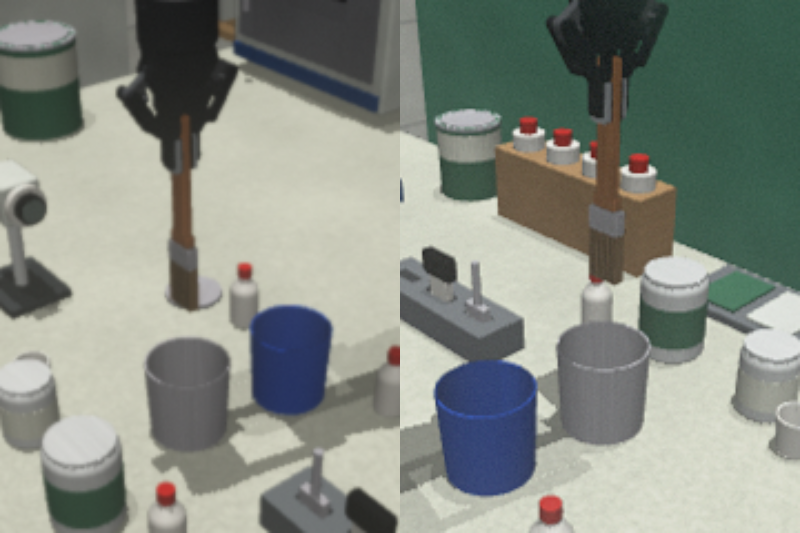

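The brush is centred over the steel cup in both views. First stroke down.

Request:
{"api": "play_rows", "payload": {"series": [[0.01,0,0,0],[0.03,0,0,0],[0.055,0,0,0],[0.08,0,0,0],[0.105,0,0,0],[0.125,0,0,0],[0.142,0,0,0],[0.154,0,0,0],[0.161,0,0,0],[0.163,0,0,0],[0.163,0,0,0],[0.163,0,0,0],[0.163,0,0,0],[0.163,0,0,0]]}}

```text
t: 9.0
tcp_pos: [0.5783, -0.0072, 0.1791]
tool_rot: [0.499, 0.501, -0.499, 0.501]
force: [0.7, 0.7, -0.7]
finger_gap: 0.133
```

Run:
```python
from h import *
st=manip.sense(); print(st['tcp_pos'],st['force'],st['finger_gap']*85)
for n in('scene','side'): snap(n,n+'5')
a=load('scene5')['image'][100:300,190:340];b=load('side5')['image'][100:300,190:340]
cv2.imwrite('pics/g5.png',np.hstack([cv2.resize(a,(400,533)),cv2.resize(b,(400,533))]))
```

```text
[ 0.57826534 -0.00719     0.17910495] [ 0.72321235  0.72484425 -0.71542674] 11.26999411439848
```

View pics/g5.png

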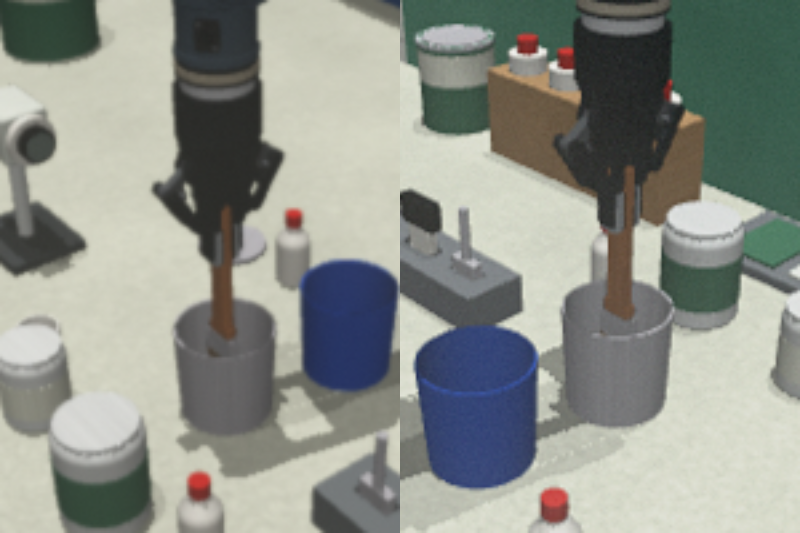

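The bristles are centred in the cup, with ends at about z = 0.017 and no contact force. Next come up, down and up again.

Request:
{"api": "play_rows", "payload": {"series": [[-0.01,0,0,0],[-0.03,0,0,0],[-0.048,0,0,0],[-0.058,0,0,0],[-0.062,0,0,0],[-0.062,0,0,0],[-0.062,0,0,0],[-0.062,0,0,0],[-0.062,0,0,0]]}}

```text
t: 10.0
tcp_pos: [0.5777, -0.007, 0.2401]
tool_rot: [0.498, 0.501, -0.5, 0.501]
force: [0.1, -1.6, -0.9]
finger_gap: 0.133
```

Request:
{"api": "play_rows", "payload": {"series": [[0.01,0,0,0],[0.03,0,0,0],[0.048,0,0,0],[0.058,0,0,0],[0.062,0,0,0],[0.062,0,0,0],[0.062,0,0,0],[0.062,0,0,0],[0.062,0,0,0]]}}

```text
t: 10.9
tcp_pos: [0.5781, -0.0071, 0.1788]
tool_rot: [0.499, 0.501, -0.499, 0.501]
force: [-0.7, -0.5, -0.9]
finger_gap: 0.13
```

Request:
{"api": "play_rows", "payload": {"series": [[-0.01,0,0,0],[-0.03,0,0,0],[-0.048,0,0,0],[-0.058,0,0,0],[-0.062,0,0,0],[-0.062,0,0,0],[-0.062,0,0,0],[-0.062,0,0,0],[-0.062,0,0,0]]}}

```text
t: 11.8
tcp_pos: [0.5777, -0.007, 0.24]
tool_rot: [0.498, 0.501, -0.5, 0.501]
force: [-0.4, -0.2, -0.8]
finger_gap: 0.132
```

Stroke end heights were about 0.078, 0.017 and 0.078 m. Lifting out, then moving to the camera with a 90° turn.

Request:
{"api": "play_rows", "payload": {"series": [[-0.01,0,0,0],[-0.03,0,0,0],[-0.055,0,0,0],[-0.08,0,0,0],[-0.093,0,0,0],[-0.1,0,0,0],[-0.1,0,0,0],[-0.1,0,0,0]]}}

```text
t: 12.6
tcp_pos: [0.5773, -0.0068, 0.3394]
tool_rot: [0.498, 0.502, -0.5, 0.5]
force: [-0.6, -0.5, -0.7]
finger_gap: 0.134
```

Request:
{"api": "play_rows", "payload": {"series": [[0,0,0.005,2],[0,0,0.015,6],[0,0.001,0.027,11],[0,0.002,0.04,17],[0,0.002,0.053,23],[0,0.003,0.066,29],[0,0.003,0.079,35],[0,0.004,0.092,41],[0,0.004,0.105,47],[0,0.005,0.118,53],[0,0.005,0.131,59],[0,0.006,0.144,65],[0,0.006,0.157,71],[0,0.007,0.169,77],[0,0.007,0.18,82],[0,0.007,0.189,86],[0,0.007,0.195,89],[0,0.007,0.198,90],[0,0.007,0.198,90],[0,0.007,0.198,90]]}}

```text
t: 14.6
tcp_pos: [0.585, -0.2046, 0.3389]
tool_rot: [-0.706, -0.002, 0.709, -0.002]
force: [0.6, 0.3, -0.1]
finger_gap: 0.132
```

Run:
```python
from h import *
from scipy.spatial.transform import Rotation as R
st=manip.sense(); c=st['tcp_pos']; print(c,R.from_quat(st['tool_rot']).as_matrix().round(3).tolist(),st['finger_gap']*85,st['q'].round(2))
for n in('scene','side'):
    s=snap(n,n+'6'); W=cloud(s); P=W[br(W,None,c,.12,.31)]; print(n,P[:,2].min())
    for z0 in(.18,.20,.22,.26,.28):
        q=P[(P[:,2]>z0)&(P[:,2]<z0+.02)]; print(z0,len(q),q.mean(0).round(4),q.min(0).round(4),q.max(0).round(4))
    m=(W[...,2]>.09)&(W[...,2]<.11)&(W[...,0]>.51)&(W[...,0]<.64)&(abs(W[...,1]+.008)<.06); q=W[m]; print('cup',(q.min(0)+q.max(0))/2)
cv2.imwrite('pics/g6.png',np.hstack([cv2.resize(load('scene6')['image'],(400,300)),cv2.resize(load('side6')['image'],(400,300))]))
```

```text
[ 0.58495637 -0.20464053  0.33893622] [[-0.004, 0.004, -1.0], [0.0, -1.0, -0.004], [-1.0, -0.0, 0.004]] 11.242171112025385 [-0.52  0.42  1.3  -0.    1.42  1.05]
scene 0.17756099477084403
0.18 91 [ 0.5866 -0.2004  0.1901] [ 0.5634 -0.2115  0.18  ] [ 0.6046 -0.196   0.2   ]
0.2 91 [ 0.5878 -0.2     0.2104] [ 0.5667 -0.2123  0.2003] [ 0.6039 -0.1941  0.22  ]
0.22 97 [ 0.587  -0.2004  0.2301] [ 0.5647 -0.2113  0.22  ] [ 0.6044 -0.1955  0.24  ]
0.26 72 [ 0.588  -0.2005  0.2691] [ 0.5714 -0.2081  0.2604] [ 0.6011 -0.196   0.2799]
0.28 64 [ 0.5871 -0.2005  0.2901] [ 0.5748 -0.21    0.2802] [ 0.5977 -0.1956  0.2992]
cup [ 0.57745544 -0.00739441  0.09732144]
side 0.1759668777854991
0.18 132 [ 0.5771 -0.2087  0.1901] [ 0.564  -0.212   0.1801] [ 0.6013 -0.1984  0.2   ]
0.2 137 [ 0.5768 -0.2085  0.2097] [ 0.5639 -0.2119  0.2   ] [ 0.6038 -0.199   0.2192]
0.22 145 [ 0.5767 -0.2087  0.2299] [ 0.5633 -0.2123  0.2204] [ 0.6007 -0.1985  0.2398]
0.26 117 [ 0.5776 -0.2081  0.2696] [ 0.5676 -0.2124  0.2601] [ 0.5941 -0.2001  0.28  ]
0.28 109 [ 0.5783 -0.2083  0.2901] [ 0.5705 -0.2122  0.2801] [ 0.5937 -0.2002  0.2998]
cup [ 0.57555097 -0.00892689  0.09630761]
```

View pics/scene6.png

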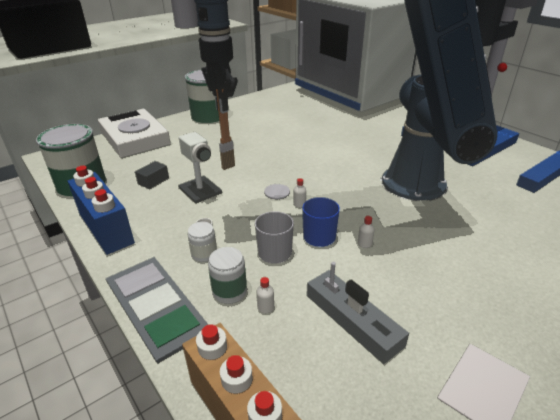

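View pics/side6.png

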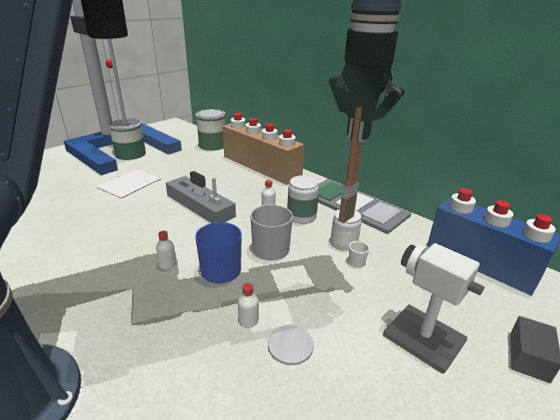

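The cup has not moved. The brush (ends about z = 0.177, at (0.584, -0.204)) is upright and square in front of the lens. Final 31 mm approach and 42 mm down.

Request:
{"api": "play_rows", "payload": {"series": [[0.004,0.003,0,0],[0.012,0.008,0,0],[0.02,0.015,0,0],[0.028,0.021,0,0],[0.035,0.026,0,0],[0.04,0.029,0,0],[0.042,0.031,0,0],[0.042,0.031,0,0],[0.042,0.031,0,0],[0.042,0.031,0,0],[0.042,0.031,0,0],[0.042,0.031,0,0]]}}

```text
t: 15.9
tcp_pos: [0.5852, -0.2353, 0.2976]
tool_rot: [-0.706, -0.002, 0.708, -0.002]
force: [0.1, 0.2, -0.8]
finger_gap: 0.128
```

Run:
```python
from h import *
from scipy.spatial.transform import Rotation as R
st=manip.sense(); c=st['tcp_pos']; print(c,R.from_quat(st['tool_rot']).as_matrix().round(3).tolist(),st['finger_gap']*85,st['qd'].round(3),st['t'])
for n in('scene','side'):
    s=snap(n,n+'7'); W=cloud(s); P=W[br(W,None,c,.1,.28)]; print(n,P[:,2].min())
    for z0 in(.14,.16,.22,.25):
        q=P[(P[:,2]>z0)&(P[:,2]<z0+.02)]; print(z0,len(q),q.mean(0).round(4),q.min(0).round(4),q.max(0).round(4))
    t=W[(W[...,0]>.55)&(W[...,0]<.62)&(W[...,1]<-.325)&(W[...,1]>-.345)&(W[...,2]>.13)&(W[...,2]<.2)]
    if len(t): print('lens',len(t),np.percentile(t,[2,50,98],axis=0).round(4).tolist())
a=load('scene7')['image'][60:220,150:290];b=load('side7')['image'][120:360,300:480]
cv2.imwrite('pics/g7.png',np.hstack([cv2.resize(a,(400,457)),cv2.resize(b,(343,457))]))
```

```text
[ 0.58519755 -0.23530628  0.29759401] [[-0.003, 0.005, -1.0], [-0.0, -1.0, -0.005], [-1.0, 0.0, 0.003]] 10.876078090319137 [-0.001  0.002  0.002  0.    -0.002  0.   ] 15.9
scene 0.13573162863705546
0.14 82 [ 0.587  -0.2308  0.1502] [ 0.5655 -0.2413  0.14  ] [ 0.6049 -0.2257  0.1596]
0.16 82 [ 0.5878 -0.231   0.17  ] [ 0.5668 -0.2421  0.161 ] [ 0.6051 -0.2257  0.1798]
0.22 65 [ 0.5881 -0.2313  0.2294] [ 0.5712 -0.2385  0.2203] [ 0.6002 -0.226   0.2393]
0.25 61 [ 0.5878 -0.2307  0.2603] [ 0.574  -0.2419  0.2503] [ 0.5972 -0.2259  0.27  ]
lens 146 [[0.5674, -0.3433, 0.1446], [0.5881, -0.3368, 0.1651], [0.6064, -0.3317, 0.1825]]
side 0.13423116802071214
0.14 126 [ 0.5768 -0.2395  0.1499] [ 0.5634 -0.2432  0.1402] [ 0.6015 -0.2292  0.1597]
0.16 128 [ 0.5767 -0.2393  0.1698] [ 0.5639 -0.2431  0.1601] [ 0.6032 -0.2297  0.18  ]
0.22 113 [ 0.5777 -0.2388  0.2292] [ 0.5671 -0.2432  0.2201] [ 0.5984 -0.2292  0.2399]
0.25 105 [ 0.5785 -0.2388  0.2601] [ 0.5712 -0.2428  0.25  ] [ 0.5924 -0.2297  0.2698]
lens 117 [[0.5638, -0.3449, 0.1474], [0.5688, -0.3408, 0.1726], [0.5904, -0.3366, 0.181]]
```

View pics/g7.png

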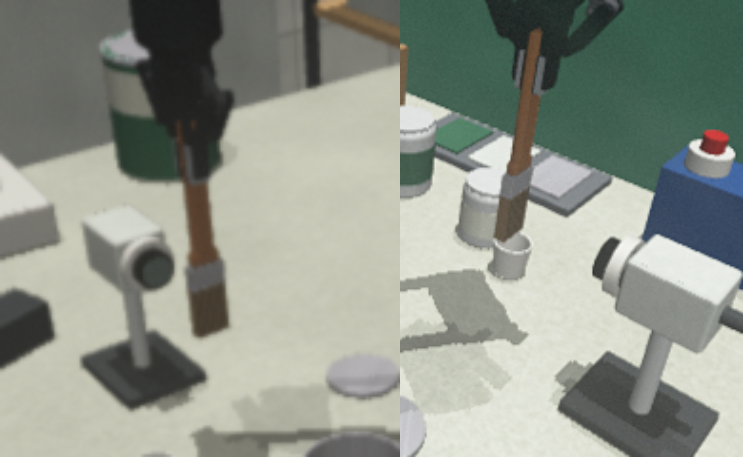

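View pics/side7.png

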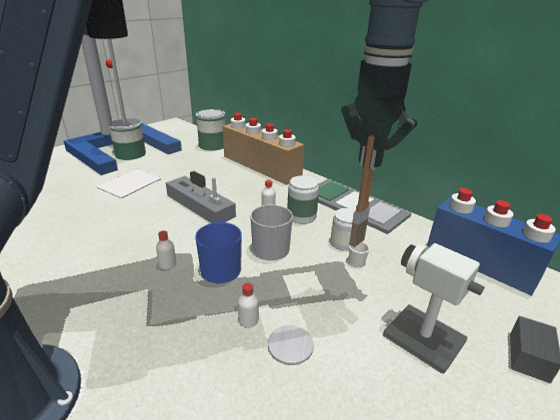

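Both views show the brush hanging upright and square in front of the lens. The bristle middle is at about (0.585, -0.235, 0.160) and the glass at y of about -0.334, so they are roughly 99 mm apart. Everything else is still standing, and the arm is still.

```bash
python3 -c "
from station import manip
print(manip.sign_off())"
```

```text
the job is handed in; nothing more can be done
None
```

I took the brush from the stand and worked it down and up twice in the steel cup. It is now held still in front of the inspection camera. I handed the job in about 16 s into the run; no verdict is reported.

- **Strokes:** the bristle ends were at about 17 mm, 78 mm, 17 mm and 78 mm above the table. These come from the arm's height and the brush length below the grip. There was no noticeable contact force in the cup.
- **Presentation:** the bristle middle is at about (0.585, -0.235, 0.160) m. That puts it about 99 mm from the glass, and within about 2 mm of the lens axis sideways and in height. The brush is upright and square to the lens, to within about a degree by the tool orientation, and the joints are at rest.
- **Cup and other things:** by depth measurement after the strokes the cup had not moved measurably. The other things were checked only by eye in the last side picture, where they looked unmoved, and the arm did not touch the camera.

The two fixed cameras disagreed by about 2 mm, up to about 3.5 mm at the brush handle, so I used averages for the cup, brush and camera positions. No check failed.

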